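# Release the transport lock and hold the sprung cover for its spring check

### The arm

A 7-joint arm with a two-finger parallel gripper is mounted at the origin on the work surface. World frame = base frame: x ahead of the robot, y to its left, z up, the work surface at z = 0. Lengths are in m, angles in rad, forces in N, time in s.
With the tool pointing down it reaches from about 0.425 to 0.925 m from the base axis. Payload 6.8 kg.
Tool frame: the origin (TCP) lies between the finger pads; the fingertips stand 22 mm ahead of it and the grasp point (between the pads) lies 3 mm ahead of it; z points along the fingers, y is the direction in which the jaws open and shut (so a half turn about z gives the same grasp; the last joint's range is limited). The gripper opens to 85 mm and grips with 20 to 120 N. Pads are 22 mm wide; open, the fingers measure 114 mm over their backs; the gripper's body (76 mm by 85 mm) begins 54 mm behind the grasp point. The pads swing forward as they close: fully open they stand 13 mm farther back than shut.
Start: joints at [-0.108, 0.477, 0.022, 1.555, -0.011, 1.109, -0.083], TCP at [0.675, 0, 0.223] pointing down, gripper open.
Joint ranges: [-2.96, 2.96], [-0.34, 2.1], [-1.41, 1.46], [0.24, 2.44], [-1.37, 4.51], [0.17, 1.92], [-2.96, 2.96]. Speed limits (rad/s): [2.39, 2.39, 3.14, 3.14, 3.14, 3.14, 3.14].

### API

Orientations are given as a unit quaternion [w, x, y, z].
In Python, from station import bot gives the robot as it stands. The module is installed in compiled form; this text tells all that it offers.
- The arm moves only by the tool drive_tool, never from a script. Its argument "series" is one flat list of numbers, 7 for each row, row after row: the opening, from -1 (shut) to 1 (fully open), then the shift along the tool's x, y, z in mm, then the turn, a rotation vector about the tool's x, y, z in rad. In form: [jaw, x, y, z, wx, wy, wz, jaw, x, y, z, wx, wy, wz, ...]. A call has 1 to 12 rows; each row shifts and turns the commanded pose from where the row before left it, along the tool's axes as they then stand; what a row does not reach is not made up. A row lasts 1/8 s, in which the tool goes at most 62.5 mm and 10.7 degrees, less where a joint would pass 70% of its speed; a pose out of reach is approached as far as the arm can. A call with a gripper value outside its range is refused whole. The fingers move at their own pace and stop on an object; "force" is the grip in N (left out, the last holds). Time passes only in rows, so rows that do not move let the fingers close. It gives the time, the measured TCP pose, the force and the opening at its end, in the units of the state.
- bot.get_obs(): the state, without advancing time (a new reading comes with each control period).
- bot.read_camera(name): name is "scene" or "side" or "wrist"; returns a dict with "pixels" (400x640x3 uint8, blue, green, red), "camera_matrix" (3x3 intrinsics, pixels), "rvec" (rotation vector, rad) and "tvec" (3), from world to camera coordinates, as OpenCV has them. Camera axes: x right, y down, z forward; pixel columns grow to the right and rows downward; lengths in m; the calibration is good to about 2 mm. A picture is of the moment at which its call begins. There is no depth.
- bot.hand_in(): hands the job in, once; it reports no verdict.
The state is a dict: "t": time; "q": joint angles; "joint_vel": joint speeds; "joint_torque": joint torques, N m; "eef_pos": TCP position; "tool_rot": TCP orientation; "contact_force": force on the tool from outside, world axes, zero at the start; "torque": the same for the moment, N m; "gripper_width": opening from 0.0 (shut) to 1.0 (fully open).
Only numpy, scipy, OpenCV 4.12 (cv2) and the standard library are available. Lean on these libraries where they do the work, as an engineer would, in place of code of your own. Each camera call takes 0.05 s, during which the arm holds its last target. There are 200 camera calls.

### The job

The machine housing's sprung cover is due for a spring check. Slide the transport lock's grip all the way to its open end stop, then lift the cover by its handle a good few degrees past its balance point, and bring it back to between five and ten degrees below the balance point, where it would fall shut on its own. Finish there still holding the cover steady with the gripper, not letting go, and leave the other things on the bench where they are.

Things in the scene. Friction and masses are not known exactly. Their poses are not given: they have to be found in the camera images.
- housing: grey sheet-metal housing fixed to the table, 260 (x) x 342 (y) x 110 mm high, turned by up to 0.4 rad. Origin: centre of its footprint on the table; x points away from the cover's hinge (roughly away from the robot), y towards the side with the transport lock, z up. The cover spans y = -165 to 85 mm; a flat fixed deck, 110 mm high, y = 91 to 171 mm, carries the lock
- cover (a joint): angle of the bare-metal cover (240 x 250 x 6 mm, 2.2 kg): 0 shut, stop at 1.25 rad. Hinged along housing y on the robot's side: the far edge rises and leans back towards the robot. Springs carry part of its weight: balance point 0.85 rad (49 degrees); below it the cover falls shut, above it swings open by itself. At the handle it weighs about 4 N when shut, 1 N at 7 degrees below balance
- cover_hinge (a point): middle of the cover's hinge axis, at housing x = -120, y = -40, z = 111 mm. The axis runs along housing y and stays in place
- cover_handle (a point): centre of the cover's handle: round black bar, 14 mm thick, 134 mm long, parallel to the hinge, on 12 mm posts at its ends (108 mm clear between). It lies 175 mm from the hinge axis along the cover and 46 mm square out from that (33 mm gap between bar and cover): housing x = 55, y = -40, z = 157 mm when shut. Moves with the cover
- lock (a joint): position of the transport lock's sliding grip, m: 0 locked, 0.060 at the open end stop. It slides along the deck in the housing's -x direction (towards the hinge side and the robot), starts between 0 and 0.015, needs about 2 N and stays where it is left. Its steel tongue blocks the cover until it has slid about 45 mm
- lock_grip (a point): point in the lock's grip, an upright black block 26 mm (housing x) x 24 mm (y), 46 mm tall on the deck. The point is on its centre line, 28 mm above its foot, at housing x = 30 mm minus the joint value, y = 131, z = 140 mm. A steel tongue 4 mm thick, 8 to 12 mm above the foot, reaches 39 mm from the block towards the cover
- wrench: bystander, to be left alone: open-ended steel wrench lying on the table
- driver: bystander, to be left alone: screwdriver lying on the table
- collar: bystander, to be left alone: steel shaft collar, 56 mm across, 22 mm high
- jar: bystander, to be left alone: clear jar, 60 mm across, 70 mm high
- mug: bystander, to be left alone: white mug, 80 mm across, 90 mm high
- oiler: bystander, to be left alone: white bottle, 60 mm across, 160 mm high

How it is judged:
On the way, in this order (a step that is already met when the one before it is completed fails the run):
1. the transport lock's grip is at its open end stop, the cover still shut (value of joint lock above 0.055 m and value of joint cover below 0.1 rad), for 0.1 s.
2. the cover is raised past its balance point (value of joint cover above 0.89 rad), for 0.1 s.
At the end, for the whole second after the job is handed in: the lock's grip is within 5 mm of its open end stop; the cover stands still between 0.63 and 0.82 rad (1.7 to 12.6 degrees below its balance point at 0.85 rad), carried by the gripper's fingers (more than 0.2 N), through the last second (value of joint lock above 0.055 m and value of joint cover between 0.63 and 0.82 rad and velocity of joint cover between -0.05 and 0.05 rad/s and contact force between the fingers and cover above 0.2 N); the arm keeps its last pose, push and grip.
It fails at once if the cover is forced up while the transport lock is engaged (value of joint cover above 0.1 rad and value of joint lock below 0.035 m).
It fails at once if a bystander is moved by more than 20 mm (distance of any of wrench, driver, collar, jar, mug, oiler from where it was at the start of the episode above 0.02 m).
It also fails if it takes over 45 s, if anything falls off the work surface, if the arm or the gripper's body presses on something with over 40 N, if the wrist force passes 120 N, or if a joint passes its speed limit or range.

## Working session

There is one attempt and no reset: what is moved stays moved. The work goes in short steps, Python scripts to look and compute and a tool call to move; the robot and the scene stay as the last step left them, time stands still between calls to the robot, and variables do not carry over. Pictures are saved under pics/ and viewed, about 8 in all and at most 12, crops included, and the job is handed in when it is done.

Besides the shell and the picture viewer there is one more tool, called as name(argument=value, ...), one argument or row to a line, values as JSON. drive_tool: Moves the arm, as the interface text tells. Its arguments: {"type":"object","properties":{"series":{"type":"array"},"force":{"type":"number"}},"required":["series"]}

```bash
mkdir -p pics
cat > h.py <<'E'
import numpy as np, cv2
from station import bot
def cam(n):
    c=bot.read_camera(n); R=cv2.Rodrigues(np.array(c['rvec'],float))[0]
    return np.array(c['pixels']),np.array(c['camera_matrix'],float),R,np.array(c['tvec'],float).ravel()
def ray(px,K,R,t,z):
    d=R.T@np.linalg.inv(K)@np.array([px[0],px[1],1.]); o=-R.T@t
    return o+d*(z-o[2])/d[2]
def proj(P,K,R,t):
    p=K@(R@np.array(P,float)+t); return p[:2]/p[2]
E
python3 - <<'E'
from h import *
for n in('scene','side'):
    im,K,R,t=cam(n); cv2.imwrite(f'pics/{n}0.png',im); print(n,K.tolist(),(-R.T@t).round(3))
o=bot.get_obs();print({k:np.round(o[k],3).tolist() for k in o})
E
```

```text
scene [[361.2705297844141, 0.0, 322.3707913420912], [0.0, 361.2705297844141, 189.50132573136398], [0.0, 0.0, 1.0]] [1.081 0.562 0.655]
side [[371.9918508392052, 0.0, 320.6148638423548], [0.0, 371.9918508392052, 196.21135561554544], [0.0, 0.0, 1.0]] [ 0.243 -0.755  0.592]
{'t': 0.1, 'q': [-0.108, 0.478, 0.022, 1.556, -0.011, 1.109, -0.083], 'joint_vel': [-0.001, -0.003, 0.001, -0.003, -0.001, 0.0, 0.001], 'joint_torque': [0.006, -59.777, 1.614, -28.195, 0.013, 0.005, -0.0], 'eef_pos': [0.674, -0.0, 0.222], 'tool_rot': [-0.001, 0.707, 0.707, -0.001], 'contact_force': [0.53, 0.322, 0.81], 'torque': [-0.02, 0.025, 0.013], 'gripper_width': 0.998}
```

View pics/scene0.png

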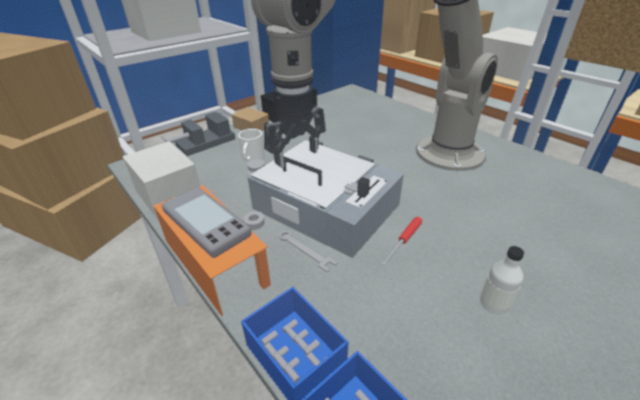

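View pics/side0.png

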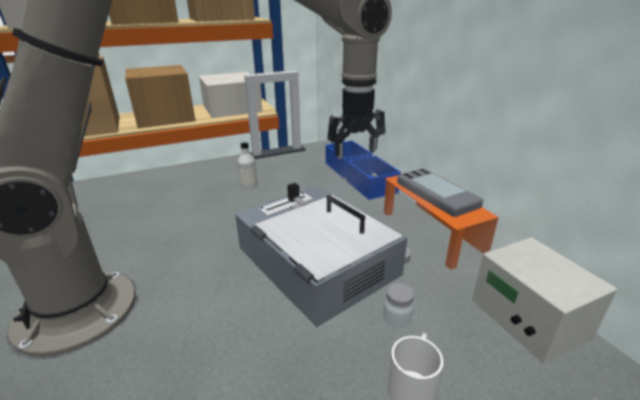

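The scene view shows the housing at about (250–402, 145–250), with the lock block at (363,187) and the handle bar between (286,158) and (321,175). In the side view the housing is at (237–407, 185–325), the block at (293,192) and the bar between (328,203) and (363,222). I'll enlarge both.

Run:
```python
import cv2
a=cv2.imread('pics/scene0.png')[138:258,242:412]; b=cv2.imread('pics/side0.png')[176:328,230:415]
a=cv2.resize(a,None,fx=4,fy=4,interpolation=cv2.INTER_CUBIC);b=cv2.resize(b,None,fx=3.9,fy=3.9,interpolation=cv2.INTER_CUBIC)
cv2.imwrite('pics/a1.png',a);cv2.imwrite('pics/b1.png',b)
```

```text
(no output)
```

View pics/a1.png

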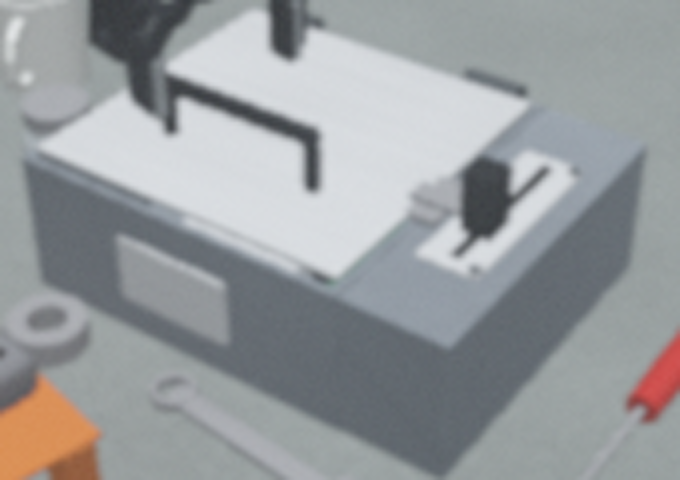

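View pics/b1.png

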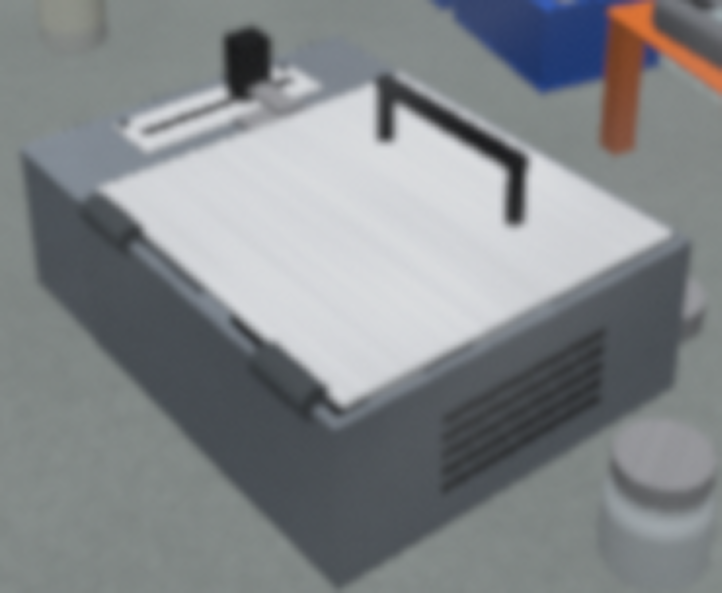

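The crops show the housing corners clearly. In scene crop pixels these are the deck front corner (450,348) and rear corner (645,148). In side crop pixels they are (22,152), (335,430) and (690,240). The lock block's top is at (486,162) in the scene crop and (247,35) in the side crop. I'll least-squares fit the housing pose to these corners.

```bash
cat > pose.py <<'E'
from h import *
from scipy.optimize import least_squares
C={n:cam(n)[1:] for n in('scene','side')}
def H(p,h):
    c,s=np.cos(p[2]),np.sin(p[2]); h=np.array(h)/1000
    return np.array([p[0]+c*h[0]-s*h[1],p[1]+s*h[0]+c*h[1],h[2]])
full={'scene':lambda u:(np.array(u)+.5)/4-.5+[242,138],'side':lambda u:(np.array(u)+.5)/3.9-.5+[230,176]}
pts=[('scene',(130,171,110),(450,348)),('scene',(-130,171,110),(645,148)),('scene',(130,171,0),(441,477)),('scene',(-130,171,0),(630,268)),
('scene',(130,-171,110),(22,150)),('scene',(130,-171,0),(42,280)),
('side',(-130,171,110),(22,152)),('side',(-130,171,0),(38,283)),('side',(-130,-171,110),(335,430)),('side',(-130,-171,0),(340,587)),('side',(130,-171,110),(690,240)),('side',(130,-171,0),(672,388))]
E
python3 - <<'E'
from pose import *
f=lambda p:np.concatenate([proj(H(p,h),*C[n])-full[n](u) for n,h,u in pts])
r=least_squares(f,[.6,0,0],loss='soft_l1');p=r.x;print(p,f(p).reshape(-1,2).round(1).tolist());np.save('p.npy',p)
for n,u,z in[('scene',(486,165),.156),('side',(247,37),.156),('scene',(168,80),.164),('scene',(316,133),.164),('side',(386,84),.164),('side',(521,158),.164)]:
    w=ray(full[n](u),*C[n],z); c,s=np.cos(p[2]),np.sin(p[2]); d=w[:2]-p[:2]
    print(n,u,w.round(4),'housing',(np.array([c*d[0]+s*d[1],-s*d[0]+c*d[1]])*1000).round(1))
print('handle',H(p,(55,-40,157)),'hinge',H(p,(-120,-40,111)),'grip0',H(p,(30,131,140)))
E
```

```text
[ 0.53825054 -0.06129499  0.23319215] [[-0.5, -0.4], [0.6, -1.7], [0.0, 1.2], [-0.1, -0.2], [-0.4, 1.6], [-0.4, 0.6], [-1.0, -1.7], [-0.3, 0.1], [-0.2, -0.2], [-0.7, 1.1], [0.6, -0.1], [0.6, -0.1]]
scene (486, 165) [0.527  0.0671 0.156 ] housing [ 18.7 127.5]
side (247, 37) [0.5318 0.0721 0.156 ] housing [ 24.6 131.3]
scene (168, 80) [ 0.6199 -0.1359  0.164 ] housing [ 62.2 -91.5]
scene (316, 133) [ 0.5891 -0.0209  0.164 ] housing [58.8 27.5]
side (386, 84) [ 0.5817 -0.0409  0.164 ] housing [47.   9.8]
side (521, 158) [ 0.6131 -0.1527  0.164 ] housing [  51.7 -106.2]
handle [ 0.60100527 -0.0875027   0.157     ] hinge [ 0.43074188 -0.12794248  0.111     ] grip0 [0.53716649 0.07309185 0.14      ]
```

```bash
cat > to.py <<'E'
import sys
from h import *
from scipy.spatial.transform import Rotation as Ro
p=np.load('p.npy')
o=bot.get_obs(); q=o['tool_rot']; R=Ro.from_quat([q[1],q[2],q[3],q[0]])
G=Ro.from_euler('z',p[2])*Ro.from_matrix([[0,1,0],[1,0,0],[0,0,-1]])
e=np.array(o['eef_pos']); h=Ro.from_euler('z',-p[2]).apply(e-[p[0],p[1],0])*1000
print('t',o['t'],'TCP housing mm',h.round(1),'turn needed (tool)',(R.inv()*G).as_rotvec().round(3),'F',np.round(o['contact_force'],1),'w',round(o['gripper_width'],3))
th=np.arctan2(h[2]-3-111,h[0]+120)-np.arctan2(46,175); print('cover angle if gripped',th.round(3),'radius',np.hypot(h[2]-114,h[0]+120).round(1))
E
python3 to.py
```

```text
t 0.2 TCP housing mm [146.9  28.1 222.7] turn needed (tool) [-0.001 -0.    -0.233] F [-0.3  0.6  0.9] w 1.002
cover angle if gripped 0.13 radius 288.2
```

drive_tool(
  series=[1,0,0,0,0,0,-0.117,1,0,0,0,0,0,-0.116,1,34,-42,0,0,0,0,1,34,-42,0,0,0,0,1,35,-41,0,0,0,0,1,0,0,0,0,0,0,1,0,0,35,0,0,0,1,0,0,0,0,0,0],
  force=30,
)

```text
t: 1.2
eef_pos: [0.5284, 0.0705, 0.1864]
tool_rot: [-0.001, 0.62, 0.784, -0.002]
contact_force: [0.5, 0.3, -0.2]
gripper_width: 0.997
```

```bash
python3 to.py
python3 - <<'E'
from h import *
a=cam('scene')[0][130:260,230:410]; b=cam('side')[0][130:260,220:400]
cv2.imwrite('pics/l1.png',np.hstack([cv2.resize(x,(400,289),interpolation=cv2.INTER_CUBIC) for x in(a,b)]))
E
```

```text
t 1.2 TCP housing mm [ 20.9 130.5 186.4] turn needed (tool) [-0.005  0.    -0.001] F [ 0.5  0.3 -0.2] w 0.997
cover angle if gripped 0.218 radius 158.4
```

View pics/l1.png

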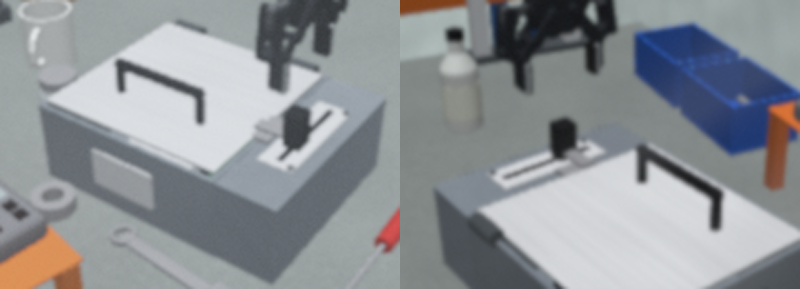

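The open fingers straddle the block in both views: the fingertip midpoints are at about (300,58) and (559,75), directly above the block at (295,125) and (563,130). Next I'll go down and close.

drive_tool(
  series=[1,0,0,25,0,0,0,1,0,0,12,0,0,0,1,0,0,0,0,0,0,-1,0,0,0,0,0,0,-1,0,0,0,0,0,0,-1,0,0,0,0,0,0,-1,0,0,0,0,0,0,-1,0,0,0,0,0,0],
  force=30,
)

```text
t: 2.3
eef_pos: [0.5296, 0.0714, 0.1514]
tool_rot: [0.0, 0.62, 0.785, 0.0]
contact_force: [0.4, 0.1, 0.2]
gripper_width: 0.002
```

```bash
python3 to.py
```

```text
t 2.3 TCP housing mm [ 22.3 131.1 151.4] turn needed (tool) [ 0.  0. -0.] F [0.4 0.1 0.2] w 0.002
cover angle if gripped -0.0 radius 147.1
```

The fingers closed on nothing (opening 0.002), so I need to look.

Run:
```python
from h import *
P=[]
for n,(u,v) in(('scene',(362,180)),('side',(293,185))):
    im,K,R,t=cam(n); e=np.array(bot.get_obs()['eef_pos']); print(n,proj(e,K,R,t),proj(e-[0,0,.022],K,R,t))
    P.append(cv2.resize(im[v-45:v+45,u-60:u+60],(400,300),interpolation=cv2.INTER_CUBIC))
cv2.imwrite('pics/l2.png',np.hstack(P))
```

```text
scene [363.55203543 181.57879453] [363.06451439 188.85365298]
side [292.34917426 186.97346637] [292.71624577 194.37523203]
```

View pics/l2.png

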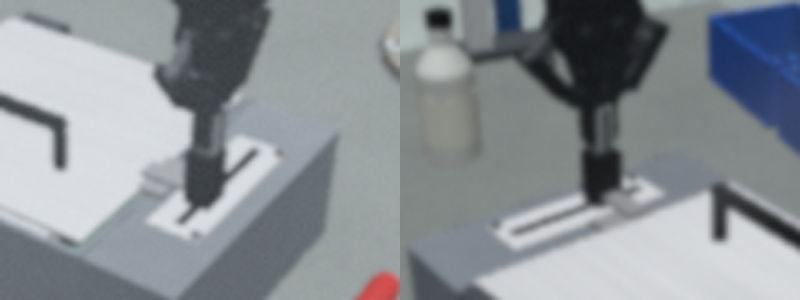

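The picture is ambiguous: the fingers stop at the block's top, around crop (205,155), yet the reading says shut. A 12 mm pull towards the open stop will show whether the block follows.

drive_tool(
  series=[-1,0,-6,0,0,0,0,-1,0,-6,0,0,0,0,-1,0,0,0,0,0,0],
)

```text
t: 2.78
eef_pos: [0.5173, 0.0684, 0.1513]
tool_rot: [-0.0, 0.62, 0.784, -0.0]
contact_force: [-0.8, -0.1, 0.3]
gripper_width: 0.003
```

```bash
python3 to.py;python3 - <<'E'
from h import *
P=[]
for n,(u,v) in(('scene',(362,180)),('wrist',(320,200))):
    im,K,R,t=cam(n)
    P.append(cv2.resize(im[v-45:v+45,u-60:u+60] if n=='scene' else im,(400,300),interpolation=cv2.INTER_CUBIC))
cv2.imwrite('pics/l3.png',np.hstack(P))
E
```

```text
t 2.775 TCP housing mm [  9.6 131.  151.3] turn needed (tool) [-0.  0. -0.] F [-0.8 -0.1  0.3] w 0.003
cover angle if gripped 0.023 radius 134.8
```

View pics/l3.png

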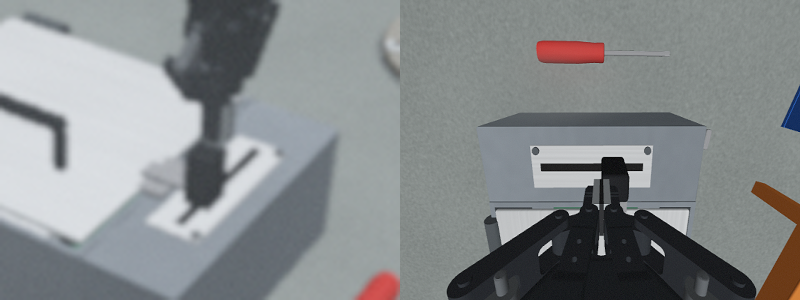

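The fingers slid over the block's top without moving it, so the fingertips are above 156 mm although the reported TCP is at 151 mm. I'll check the tip height against the first pictures, using the tips at scene (280.7,166.6) and (314.4,152.3).

Run:
```python
from pose import *
for u in[(280.7,166.6),(314.4,152.3)]:
  for z in(.20,.213,.225,.24,.255): print(u,z,ray(u,*C['scene'],z).round(3))
for z in(.2,.222,.24,.26): print(z,'scene',proj((.632,0,z),*C['scene']).round(1),proj((.717,0,z),*C['scene']).round(1),'side',proj((.632,0,z),*C['side']).round(1),proj((.717,0,z),*C['side']).round(1))
a=cv2.imread('pics/scene0.png')[80:180,240:360];b=cv2.imread('pics/side0.png')[90:190,300:420]
P=[cv2.resize(x,(400,333),interpolation=cv2.INTER_CUBIC) for x in(a,b)]
cv2.imwrite('pics/f.png',np.hstack(P))
```

```text
(280.7, 166.6) 0.2 [ 0.683 -0.056  0.2  ]
(280.7, 166.6) 0.213 [ 0.695 -0.038  0.213]
(280.7, 166.6) 0.225 [ 0.705 -0.022  0.225]
(280.7, 166.6) 0.24 [ 0.718 -0.001  0.24 ]
(280.7, 166.6) 0.255 [0.731 0.019 0.255]
(314.4, 152.3) 0.2 [ 0.581 -0.054  0.2  ]
(314.4, 152.3) 0.213 [ 0.595 -0.037  0.213]
(314.4, 152.3) 0.225 [ 0.608 -0.02   0.225]
(314.4, 152.3) 0.24 [0.625 0.    0.24 ]
(314.4, 152.3) 0.255 [0.641 0.02  0.255]
0.2 scene [312.4 168.2] [283.  181.9] side [339.8 173.4] [369.1 167.5]
0.222 scene [312.1 160.2] [282.3 173.6] side [339.9 165.4] [369.6 159.7]
0.24 scene [311.9 153.4] [281.6 166.6] side [340.1 158.6] [370.  153.1]
0.26 scene [311.7 145.7] [280.9 158.7] side [340.2 151. ] [370.4 145.6]
```

View pics/f.png

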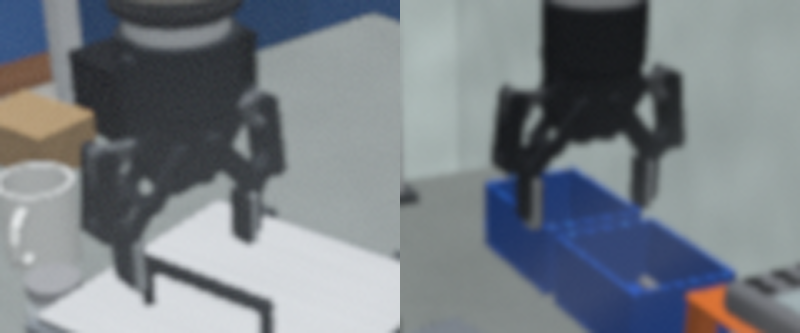

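The two-view tip check puts the open tips at z ≈ 0.240, where the report implies 0.213. The reported height is therefore about 27 mm low, while x and y agree. I'll correct for that: lift, open, re-centre, then descend 29 mm deeper.

drive_tool(
  series=[1,0,12,-30,0,0,0,1,0,0,0,0,0,0,1,0,0,0,0,0,0,1,0,0,0,0,0,0,1,0,0,0,0,0,0,1,0,0,20,0,0,0,1,0,0,20,0,0,0,1,0,0,10,0,0,0,1,0,0,9,0,0,0,1,0,0,0,0,0,0],
)

```text
t: 4.22
eef_pos: [0.5293, 0.0713, 0.1219]
tool_rot: [-0.0, 0.62, 0.784, -0.0]
contact_force: [-0.6, -0.2, 0.2]
gripper_width: 1.0
```

drive_tool(
  series=[-1,0,0,0,0,0,0,-1,0,0,0,0,0,0,-1,0,0,0,0,0,0,-1,0,0,0,0,0,0],
)

```text
t: 4.72
eef_pos: [0.5299, 0.0714, 0.1227]
tool_rot: [0.0, 0.62, 0.785, 0.0]
contact_force: [0.0, 0.3, 2.9]
gripper_width: 0.299
```

```bash
python3 to.py
```

```text
t 4.725 TCP housing mm [ 22.6 131.1 122.7] turn needed (tool) [ 0.001  0.    -0.   ] F [0.  0.3 2.9] w 0.299
cover angle if gripped -0.196 radius 142.8
```

The block is gripped: 0.299 of the opening is 25.4 mm. Now I'll slide it.

drive_tool(
  series=[-1,0,-10,0,0,0,0,-1,0,-12,0,0,0,0,-1,0,-12,0,0,0,0,-1,0,-8,0,0,0,0,-1,0,-4,0,0,0,0,-1,0,-2,0,0,0,0,-1,0,0,0,0,0,0],
)

```text
t: 5.6
eef_pos: [0.4828, 0.0602, 0.1227]
tool_rot: [0.0, 0.62, 0.784, 0.0]
contact_force: [-0.0, -0.3, 7.1]
gripper_width: 0.301
```

drive_tool(
  series=[-1,0,-2,0,0,0,0,-1,0,-2,0,0,0,0,-1,0,-1,0,0,0,0,-1,0,0,0,0,0,0],
)

```text
t: 6.1
eef_pos: [0.4782, 0.0591, 0.1227]
tool_rot: [0.0, 0.62, 0.784, 0.0]
contact_force: [1.2, 1.2, 6.3]
gripper_width: 0.301
```

```bash
python3 to.py
```

```text
t 6.1 TCP housing mm [-30.6 131.  122.7] turn needed (tool) [ 0.001  0.    -0.   ] F [1.2 1.2 6.3] w 0.301
cover angle if gripped -0.16 radius 89.9
```

Nearly at the stop. I'll creep on until the force rises.

drive_tool(
  series=[-1,0,-2,0,0,0,0,-1,0,0,0,0,0,0],
)

```text
t: 6.35
eef_pos: [0.4775, 0.0589, 0.1227]
tool_rot: [0.001, 0.62, 0.785, 0.001]
contact_force: [6.1, 0.3, 2.3]
gripper_width: 0.301
```

drive_tool(
  series=[-1,0,-2,0,0,0,0,-1,0,0,0,0,0,0],
)

```text
t: 6.6
eef_pos: [0.4774, 0.0589, 0.1228]
tool_rot: [0.002, 0.62, 0.785, 0.003]
contact_force: [11.3, 1.6, -5.9]
gripper_width: 0.302
```

drive_tool(
  series=[-1,0,-2,0,0,0,0,-1,0,0,0,0,0,0],
)

```text
t: 6.85
eef_pos: [0.4773, 0.0589, 0.1228]
tool_rot: [0.003, 0.62, 0.785, 0.004]
contact_force: [17.8, 2.6, -13.9]
gripper_width: 0.296
```

At the end stop: the position is fixed and the force rises. I'll release, rise and move over the handle.

drive_tool(
  series=[-1,0,6,0,0,0,0,1,0,0,0,0,0,0,1,0,0,0,0,0,0,1,0,0,0,0,0,0,1,0,0,-30,0,0,0,1,0,0,-35,0,0,0,1,-43,22,0,0,0,0,1,-43,22,0,0,0,0,1,-43,21,0,0,0,0,1,-42,21,0,0,0,0,1,0,0,0,0,0,0],
)

```text
t: 8.22
eef_pos: [0.6021, -0.0915, 0.1867]
tool_rot: [0.001, 0.622, 0.783, -0.001]
contact_force: [-0.9, -0.3, 0.2]
gripper_width: 1.0
```

```bash
python3 to.py
python3 - <<'E'
from h import *
P=[]
for n,(u,v) in(('scene',(330,165)),('side',(325,185))):
    im=cam(n)[0]; P.append(cv2.resize(im[v-60:v+60,u-80:u+80],(400,300),interpolation=cv2.INTER_CUBIC))
cv2.imwrite('pics/h1.png',np.hstack(P))
E
```

```text
t 8.225 TCP housing mm [ 55.1 -44.1 186.7] turn needed (tool) [-0.     0.002 -0.006] F [-0.9 -0.3  0.2] w 1.0
cover angle if gripped 0.137 radius 189.6
```

View pics/h1.png

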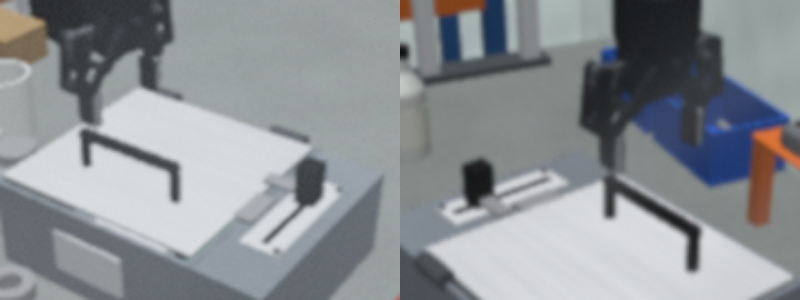

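The lock block is at the hinge end of its slot (scene crop (310,185)), and the open fingers are above and to either side of the bar. Down and grip.

drive_tool(
  series=[1,4,0,22,0,0,0,1,0,0,20,0,0,0,1,0,0,12,0,0,0,1,0,0,0,0,0,0,-1,0,0,0,0,0,0,-1,0,0,0,0,0,0,-1,0,0,0,0,0,0,-1,0,0,0,0,0,0,-1,0,0,0,0,0,0,-1,0,0,0,0,0,0],
  force=30,
)

```text
t: 9.57
eef_pos: [0.5991, -0.0838, 0.1336]
tool_rot: [-0.001, 0.62, 0.784, -0.001]
contact_force: [-4.3, -0.2, 5.2]
gripper_width: 0.149
```

```bash
sed -i 's/h\[2\]-3-111/h[2]+24-111/; s/h\[2\]-114/h[2]+24-111/' to.py; python3 to.py
python3 - <<'E'
import numpy as np
r=np.hypot(175,46);a=np.arctan2(46,175)
pp=None
for th in(0,.05,.1,.2,.3,.4,.5,.6,.7,.73,.8,.9,.95): 
    q=np.array([r*np.cos(a+th)-120,r*np.sin(a+th)+87]); print(th,q.round(1), None if pp is None else (q-pp).round(1)); pp=q
E
```

```text
t 9.575 TCP housing mm [ 54.  -36.  133.6] turn needed (tool) [-0.002 -0.    -0.001] F [-4.3 -0.2  5.2] w 0.149
cover angle if gripped 0.004 radius 180.2
0 [ 55. 133.] None
0.05 [ 52.5 141.7] [-2.5  8.7]
0.1 [ 49.5 150.2] [-2.9  8.6]
0.2 [ 42.4 166.9] [-7.2 16.6]
0.3 [ 33.6 182.7] [-8.8 15.8]
0.4 [ 23.3 197.5] [-10.3  14.9]
0.5 [ 11.5 211.3] [-11.7  13.8]
0.6 [ -1.5 223.8] [-13.1  12.5]
0.7 [-15.8 234.9] [-14.2  11.1]
0.73 [-20.3 238. ] [-4.5  3.1]
0.8 [-31.1 244.6] [-10.8   6.6]
0.9 [-47.3 252.7] [-16.2   8.1]
0.95 [-55.6 256.1] [-8.4  3.4]
```

Gripped: 0.149 of the opening is about 13 mm. Now lifting along the arc.

drive_tool(
  series=[-1,0,-3,-9,0,0,0,-1,0,-3,-9,0,0,0,-1,0,-3,-8,0,0,0,-1,0,-4,-8,0,0,0,-1,0,-4,-8,0,0,0,-1,0,-5,-8,0,0,0,-1,0,-5,-7,0,0,0,-1,0,-5,-7,0,0,0,-1,0,0,0,0,0,0],
)

```text
t: 10.7
eef_pos: [0.5699, -0.0909, 0.1985]
tool_rot: [0.001, 0.62, 0.784, 0.001]
contact_force: [4.1, 0.4, -2.7]
gripper_width: 0.155
```

```bash
python3 to.py
```

```text
t 10.7 TCP housing mm [ 23.9 -36.1 198.5] turn needed (tool) [ 0.003  0.001 -0.   ] F [ 4.1  0.4 -2.7] w 0.155
cover angle if gripped 0.402 radius 182.1
```

Following well (width held, radius 182 mm). On to about 0.95 rad.

drive_tool(
  series=[-1,0,-6,-7,0,0,0,-1,0,-6,-7,0,0,0,-1,0,-6,-6,0,0,0,-1,0,-7,-6,0,0,0,-1,0,-7,-6,0,0,0,-1,0,-7,-5,0,0,0,-1,0,-8,-5,0,0,0,-1,0,-8,-5,0,0,0,-1,0,-8,-4,0,0,0,-1,0,-8,-4,0,0,0,-1,0,-8,-3,0,0,0,-1,0,0,0,0,0,0],
)

```text
t: 12.2
eef_pos: [0.4957, -0.1086, 0.259]
tool_rot: [0.004, 0.62, 0.785, 0.003]
contact_force: [5.1, 1.9, 10.7]
gripper_width: 0.144
```

```bash
python3 to.py
python3 - <<'E'
from h import *
P=[]
for n,(u,v) in(('scene',(330,165)),('side',(310,190))):
    im=cam(n)[0]; P.append(cv2.resize(im[v-90:v+90,u-120:u+120],(400,300),interpolation=cv2.INTER_CUBIC))
cv2.imwrite('pics/h2.png',np.hstack(P))
E
```

```text
t 12.2 TCP housing mm [-52.3 -36.2 259. ] turn needed (tool) [0.009 0.002 0.   ] F [ 5.1  1.9 10.7] w 0.144
cover angle if gripped 0.939 radius 184.9
```

View pics/h2.png

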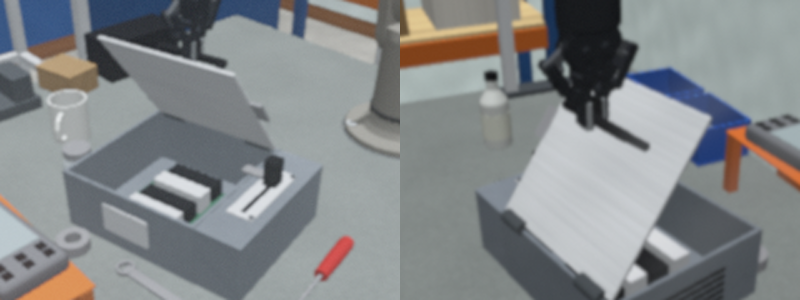

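The cover is up and the bar is still in the fingers (side crop (595,110)). I'll check its angle independently from the free corner, at full-image scene (268.8,97.8) and side (377.2,172).

```bash
cat > ang.py <<'E'
import sys
from pose import *
p=np.load('p.npy'); u=dict(scene=tuple(map(float,sys.argv[1:3])),side=tuple(map(float,sys.argv[3:5])))
for n in u:
    f=lambda th:proj(H(p,(-120+240*np.cos(th[0])-3*np.sin(th[0]),-165,111+240*np.sin(th[0])+3*np.cos(th[0]))),*C[n])-u[n]
    r=least_squares(f,[.8]); print(n,r.x.round(3),f(r.x).round(1))
E
python3 ang.py 268.8 97.8 377.2 172
```

```text
scene [0.914] [-1.1 -0.6]
side [0.906] [ 0.8 -1.3]
```

The camera gives 0.91 rad and the kinematics 0.94. I'll go a little further for a clear margin, then come back down the arc to about 0.73.

drive_tool(
  series=[-1,0,-7,-3,0,0,0,-1,0,-7,-2,0,0,0,-1,0,0,0,0,0,0,-1,0,0,0,0,0,0],
)

```text
t: 12.9
eef_pos: [0.4817, -0.112, 0.2636]
tool_rot: [0.003, 0.62, 0.785, 0.002]
contact_force: [2.5, 1.2, 12.2]
gripper_width: 0.151
```

```bash
python3 to.py
```

```text
t 12.9 TCP housing mm [-66.7 -36.3 263.6] turn needed (tool) [0.008 0.002 0.   ] F [ 2.5  1.2 12.2] w 0.151
cover angle if gripped 1.021 radius 184.5
```

drive_tool(
  series=[-1,0,6.5,2,0,0,0,-1,0,6.5,2.5,0,0,0,-1,0,6.5,2.5,0,0,0,-1,0,6,3,0,0,0,-1,0,6,3.5,0,0,0,-1,0,6,3.5,0,0,0,-1,0,6,4,0,0,0,-1,0,0,0,0,0,0,-1,0,0,0,0,0,0,-1,0,0,0,0,0,0],
)

```text
t: 14.15
eef_pos: [0.524, -0.1018, 0.2419]
tool_rot: [0.003, 0.62, 0.785, 0.002]
contact_force: [5.5, 1.3, 8.3]
gripper_width: 0.15
```

```bash
python3 to.py
python3 - <<'E'
from h import *
P=[]
for n,(u,v) in(('scene',(330,165)),('side',(310,190))):
    im=cam(n)[0]; P.append(cv2.resize(im[v-90:v+90,u-120:u+120],(400,300),interpolation=cv2.INTER_CUBIC))
cv2.imwrite('pics/h3.png',np.hstack(P))
E
```

```text
t 14.15 TCP housing mm [-23.3 -36.1 241.9] turn needed (tool) [0.007 0.001 0.001] F [5.5 1.3 8.3] w 0.15
cover angle if gripped 0.756 radius 182.6
```

View pics/h3.png

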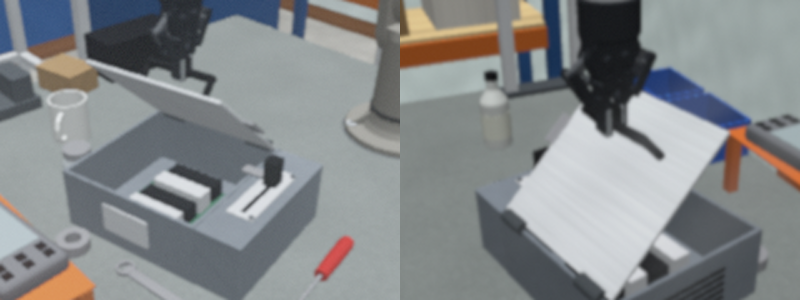

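The free corner is now at full-image scene (261.6,112.2) and side (386.8,179.2), with the bar still held and the lock block at the hinge end of its slot.

```bash
python3 ang.py 261.6 112.2 386.8 179.2; python3 to.py
```

```text
scene [0.734] [-1.2 -0.5]
side [0.75] [ 0.5 -0.5]
t 14.35 TCP housing mm [-23.3 -36.1 241.9] turn needed (tool) [0.007 0.002 0.001] F [5.6 1.1 8.1] w 0.15
cover angle if gripped 0.756 radius 182.6
```

The estimates are 0.734, 0.750 and 0.756 rad. I'll nudge about 0.02 rad lower to sit well inside 5–10° below balance, then hand in.

drive_tool(
  series=[-1,0,3,2,0,0,0,-1,0,0,0,0,0,0,-1,0,0,0,0,0,0,-1,0,0,0,0,0,0],
)

```text
t: 14.85
eef_pos: [0.5268, -0.1012, 0.2398]
tool_rot: [0.003, 0.62, 0.785, 0.002]
contact_force: [5.6, 0.1, 7.0]
gripper_width: 0.151
```

```bash
python3 to.py; python3 -c "
from station import bot
print(bot.get_obs()['joint_vel']); print(bot.hand_in())"
```

```text
t 14.85 TCP housing mm [-20.3 -36.1 239.8] turn needed (tool) [0.006 0.001 0.001] F [5.6 0.1 7. ] w 0.151
cover angle if gripped 0.736 radius 182.4
[ 0.0012517  -0.00052036 -0.00131791  0.00018856  0.00164607 -0.00064509
  0.00131212]
the job is handed in; nothing more can be done
None
```

I slid the transport lock to its open end stop, lifted the cover past its balance point, brought it back to just below, and handed in at 14.9 s still gripping the handle. No verdict was reported.

- **Lock:** the grip stopped moving and the force rose to about 18 N at the stop. Later pictures show it at the hinge end of its slot.
- **Lift:** the cover went to about 1.0 rad by the arm's position. I did not check that peak by camera. At the step before it, the arm gave 0.94 rad and the camera 0.91.
- **Final hold:** the cover stands at about 0.72–0.74 rad, roughly 6–7° below balance. The arm's position gives 0.736 rad. Before the last 0.02 rad nudge, the camera views gave 0.73 and 0.75. The arm was still, the bar was in the fingers (opening 0.151), and the wrist force was about 9 N.

**Failed or disagreeing checks:**
- **Missed grasp:** my first grasp of the lock closed just above the block without moving it. The pictures put the fingertips about 27 mm higher than the reported tool height implied. I corrected for that from then on, and both later grasps held.
- **Bystanders:** I did not measure them. The arm stayed over the housing, and the mug, collar, wrench, driver and oiler look undisturbed in the last picture. The jar was not clearly in view.

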